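# Shortbread from the cooling corner to the serving rack

### The arm

A 6-joint arm with a two-finger parallel gripper is mounted at the origin on the work surface. World frame = base frame: x ahead of the robot, y to its left, z up, the work surface at z = 0. Lengths are in m, angles in degrees, forces in N, time in s.
With the tool pointing down it reaches from about 0.275 to 0.825 m from the base axis. Payload 5.2 kg.
Tool frame: the origin (TCP) lies at the very end of the fingers, on their centre line; the grasp point (between the pads) lies 19 mm behind it (robot.grasp_offset is the z of the grasp point in the tool frame, in m); z points along the fingers, y is the line along which they close (so a half turn about z gives the same grasp; the last joint's range is limited). The gripper opens to 93 mm and grips with 3 to 60 N. Pads are 15 mm wide; open, the fingers measure 128 mm over their backs; the gripper's body (75 mm by 188 mm) begins 65 mm behind the grasp point.
Start: joints at [65.157, 14.817, 87.949, -0, 77.235, -11.62], TCP at [0.126, 0.535, 0.219] pointing down, gripper open.
Joint ranges: [-179.93, 179.93], [-52.35, 119.4], [10.71, 147.94], [-69.91, 249.91], [12.55, 155.21], [-178.61, 178.61]. Speed limits (degrees/s): [147.25, 147.25, 180, 180, 180, 180].

### API

Orientations are given as a 3x3 rotation matrix whose columns are the frame's x, y, z axes.
In Python, from plant import status, optics, order, robot gives the robot as it stands.
- The arm moves only by the shell command python3 -m jog 'ROWS' [FORCE]. ROWS is JSON, one flat list of numbers, 7 for each row, row after row: the finger opening in cm, from 0 to 9.3, then the shift along the tool's x, y, z in cm, then the turn, a rotation vector about the tool's x, y, z in degrees. A call has 1 to 8 rows; each row is the pose to reach, as a shift and turn from the pose commanded when the call began, along the tool's axes at that moment; what a row does not reach only later rows make up. A row lasts 1/12 s, in which the tool goes at most 41.7 mm and 7.16 degrees, less where a joint would pass 70% of its speed; a pose out of reach is approached as far as the arm can. A call with a gripper value outside its range is refused whole. The fingers move at their own pace and stop on an object; FORCE is the grip in N (left out, the last holds). Time passes only in rows, so rows that repeat a pose let the fingers close. It gives the time, the measured TCP pose, the force, the opening and the grip force at its end, in the units of the state.
- status.read_state(): the state, without advancing time (a new reading comes with each control period).
- optics.capture(name): name is "scene" or "top" or "wrist"; returns a dict with "img" (384x512x3 uint8, red, green, blue), "z_map" (384x512 float32, m along the optical axis (not along the pixel's ray), 0 where there is no reading), "fx", "fy", "cx", "cy" (pixels), "cam_to_world" (4x4, takes a point from camera to world coordinates); the wrist camera has in their place "tool_from_camera" (4x4, takes a point from camera to tool coordinates, whose origin is the TCP and whose axes are the flange's). Camera axes: x right, y down, z forward; pixel columns grow to the right and rows downward; lengths in m; the calibration is good to about 2 mm. A picture is of the moment at which its call begins: read the wrist's pose just before it.
- order.sign_off(): hands the job in; it is judged then, once.
The state is a dict: "time": time; "q": joint angles; "joint_vel": joint speeds; "effort": joint torques, N m; "ee_pos": TCP position; "tcp_rot": TCP orientation; "force": force on the tool from outside, world axes, zero at the start; "torque": the same for the moment, N m; "width": opening from 0.0 (shut) to 1.0 (fully open); "grasp_force": force on a finger pad.
Only numpy, scipy, OpenCV 4.12 (cv2) and the standard library are available. Lean on these libraries where they do the work, as an engineer would, in place of code of your own. Each camera call takes 0.05 s, during which the arm holds its last target. There are 200 camera calls.

### The job

Slide the spatula under the shortbread round that is cooling below the spice ledge, lift it out on the blade, and set it down gently, level and centred across both rails of the raised rack. Carry it on the spatula only: do not touch it with the gripper or tip it. Then set the spatula down on the counter standing on its flat blade as it was, and leave the other things where they are.

Things in the scene. Friction and masses are not known exactly. Their poses are not given: they have to be found in the camera images.
- spatula: Steel kitchen turner standing on its flat blade, 180 g. Origin: centre of blade underside; x to the leading edge, z up. Blade 100 (x) x 62 x 2.5, flat neck back to x=-60. From there shank and handle rise straight back at 58 deg above level, along (-0.53,0,0.848): thin shank 50 long, then dark wooden grip from 50 to 128 along, 18 wide (y), 16 thick. Centre of mass over the blade.
- spatula_grip (a point): A good place to grasp the spatula, across its y: on the axis of the wooden grip, 98 mm up the handle, at (-112, 0, 84) in the spatula's frame. Same axes as the spatula.
- biscuit: Flat rigid shortbread round, golden, 120 diameter x 14 thick, about 160 g. Origin: centre of its underside, z up. It lies across the two battens of the cooling corner.
- cooler: Fixed wooden cooling corner. Origin on the counter midway between two battens, x away from the open near side, z up. Battens along x: 130 long, 12 wide, 14 high, at y=-48 and 48 (84 clear between), open at the near end. Rear posts 20 square at x=90, y=+-115, foot bar 12 high between; arms from them at y=+-115, z 230 to 248, carry the ledge. Sides open below the arms.
- ledge (a point): Near lower edge, at mid-length, of the narrow spice ledge that overhangs the near side of the cooling corner: at (-130, 0, 230) in its frame, same axes. The ledge reaches 50 mm away from the robot from here and 135 to either side; its lip ends 30 mm above, tins on it 65 mm above. The shortbread lies beyond and below it.
- stand: Fixed raised wooden rack of two narrow rails. Origin on the counter below its middle, x away from its open near side, z up. Rails along x: 140 long, 12 wide, at y=-48 and 48 (84 clear between), tops 80 above the counter, on 12 mm square posts at x=+-55. Between the rails there is nothing but two cross bars 10 high on the counter.
- jar: Bystander, leave alone: small amber glass jar, 52 dia x 65 mm. Origin: centre of its underside.
- can: Bystander, leave alone: food can, 68 dia x 90 mm. Origin: centre of its underside.
- mug: Bystander, leave alone: white mug, 76 dia x 85 mm. Origin: centre of its underside.
- bowl: Bystander, leave alone: white bowl, 110 dia x 45 mm. Origin: centre of its underside.
- packet: Bystander, leave alone: cardboard packet, 50 x 120 x 50 mm. Origin: centre of its underside.
- spoon: Bystander, leave alone: wooden spoon lying on the counter.
- ramekin: Bystander, leave alone: small white cup without handle, behind the spatula, 70 dia x 40 mm. Origin: centre of its underside.

How it is judged:
By the outcome, as a careful person would: the job done as asked, in the order asked, and still so for the second after the job is handed in, with the robot touching nothing.
It also fails if it takes over 72 s, if anything falls off the work surface, if the arm or the gripper's body presses on something with over 40 N, if the wrist force passes 120 N, or if a joint passes its speed limit or range.

## Working session

There is one attempt and no reset: what is moved stays moved. The work goes in short steps, Python scripts to look and compute and a shell command to move; the robot and the scene stay as the last step left them, time stands still between calls to the robot, and variables do not carry over. Pictures are saved under pics/ and viewed, at most 10 in all, crops included, and the job is handed in when it is done.

```bash
ls; mkdir -p pics; python3 - <<'E'
from plant import status, optics, robot
import cv2,numpy as np
s=status.read_state();print(s)
print([a for a in dir(robot) if a[0]!='_'])
for n in("scene","top"):
    c=optics.capture(n);np.savez(f"pics/{n}0.npz",**c);cv2.imwrite(f"pics/{n}0.png",c["img"][:,:,::-1]);print(n,c["fx"],c["cx"],c["cam_to_world"].round(3).tolist())
    
E
```

```text
pics
{'time': 0.0, 'q': array([ 6.51554926e+01,  1.48577066e+01,  8.80122596e+01,  1.41882583e-03,
        7.72328652e+01, -1.16190563e+01]), 'joint_vel': array([0.03830762, 0.09434857, 0.01489214, 0.00316108, 0.03122452,
       0.16548769]), 'effort': array([-4.51949109e-04, -4.37306643e+01, -2.84004414e+01,  7.21457996e-02,
        4.13885841e-02, -1.15278917e-04]), 'ee_pos': array([0.12555969, 0.5349146 , 0.217824  ]), 'tcp_rot': array([[-9.73475966e-01,  2.28787985e-01, -7.75991075e-04],
       [ 2.28788976e-01,  9.73474697e-01, -1.61849745e-03],
       [ 3.85114907e-04, -1.75310657e-03, -9.99998389e-01]]), 'force': array([ 0.44733674, -0.47995239,  0.20620417]), 'torque': array([-0.00843266,  0.06187997, -0.04200584]), 'grasp_force': 0.0, 'width': 0.9988892654688439}
['MotionError', 'grasp_offset']
scene 373.1316358336114 247.24616789791727 [[0.546, 0.561, -0.622, 1.213], [0.838, -0.38, 0.392, -0.434], [-0.016, -0.735, -0.678, 0.874], [0.0, 0.0, 0.0, 1.0]]
top 462.51021345506956 254.71154614483822 [[-0.013, -0.985, 0.171, 0.301], [-1.0, 0.011, -0.018, 0.014], [0.016, -0.171, -0.985, 1.441], [0.0, 0.0, 0.0, 1.0]]
```

View pics/scene0.png

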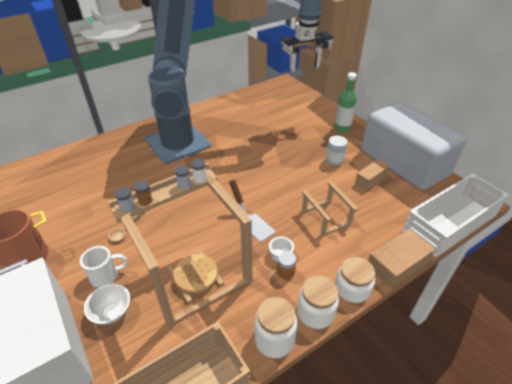

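View pics/top0.png

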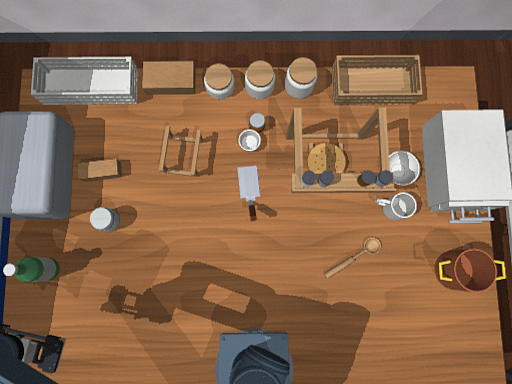

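The scene view shows the spatula (blade ~(258,225), handle ~(237,190)) between the cooler (biscuit ~(195,272)) and the stand (~(328,210)). In the top view they are at the blade (249,182), handle tip (253,216), biscuit (327,160) under the ledge, and stand (181,150).

```bash
cat > h.py <<'E'
import numpy as np,cv2
def cloud(c,T=None):
    T=c["cam_to_world"] if T is None else T
    v,u=np.mgrid[:c["z_map"].shape[0],:c["z_map"].shape[1]];z=c["z_map"].astype(float)
    P=np.stack([(u-c["cx"])/c["fx"]*z,(v-c["cy"])/c["fy"]*z,z],-1)@T[:3,:3].T+T[:3,3]
    P[z==0]=np.nan
    return P
def rect(p):
    (c,s,a)=cv2.minAreaRect((p[:,:2]*1000).astype(np.float32));return np.round(c,1),np.round(s,1),round(a,1)
E
python3 - <<'E'
from h import *
for n in("top","scene"):
    c=dict(np.load(f"pics/{n}0.npz"));P=cloud(c);I=c["img"].astype(int);hsv=cv2.cvtColor(c["img"],cv2.COLOR_RGB2HSV).astype(int)
    X,Y,Z=np.moveaxis(P,-1,0)
    B=lambda x0,x1,y0,y1:(X>x0)&(X<x1)&(Y>y0)&(Y<y1)
    print(n,"counter z",np.nanmedian(Z[B(.3,.4,-.1,.1)]),np.nanstd(Z[B(.3,.4,-.1,.1)]))
    def rep(k,m):
        m=cv2.morphologyEx(m.astype(np.uint8),cv2.MORPH_OPEN,np.ones((2,2)));N,L,st,_=cv2.connectedComponentsWithStats(m)
        for i in range(1,N):
            if st[i,4]>=15:
                p=P[L==i];print(k,st[i,4],rect(p),"z",np.percentile(p[:,2],[5,50,95]).round(3),"mean",p.mean(0).round(4))
    rep("blade",B(.35,.65,-.12,.12)&(hsv[...,1]<80)&(hsv[...,2]>100)&(Z<.02))
    rep("grip",B(.35,.65,-.12,.12)&(Z>.02)&(Z<.16)&(I[...,0]<110))
    rep("rails",B(.45,.8,.08,.35)&(Z>.068)&(Z<.095))
    rep("bisc",B(.45,.8,-.4,-.1)&(Z>.02)&(Z<.04))
    rep("ledge/arms",B(.35,.85,-.5,-.05)&(Z>.2)&(Z<.32))
    rep("footbar",B(.45,.85,-.5,-.05)&(Z>.006)&(Z<.018))
E
python3 - <<'E'
import cv2
a=cv2.imread("pics/top0.png")[95:230,150:430];cv2.imwrite("pics/t1.png",cv2.resize(a,None,fx=2.85,fy=2.85,interpolation=cv2.INTER_CUBIC))
E
```

```text
top counter z 9.595848271981566e-05 0.003064981265286884
blade 683 (array([550.7,   3.9]), array([120. ,  64.1]), 5.4) z [nan nan nan] mean [nan nan nan]
grip 94 (array([456.4,  -5.3]), array([19.3, 52.1]), 89.7) z [-0.002  0.087  0.114] mean [ 0.4549 -0.0047  0.0755]
rails 216 (array([664.1, 262.6]), array([ 20.2, 158.7]), 80.3) z [-0.001  0.078  0.085] mean [0.6545 0.2617 0.0633]
rails 208 (array([650.9, 167.5]), array([ 18.5, 158.6]), 80.7) z [nan nan nan] mean [nan nan nan]
bisc 933 (array([nan, nan]), array([0., 0.]), 0.0) z [nan nan nan] mean [nan nan nan]
ledge/arms 3223 (array([ 608.6, -301.9]), array([345.6, 317.1]), 78.0) z [nan nan nan] mean [nan nan nan]
footbar 18 (array([ 706.4, -173.8]), array([10.4, 10.7]), 11.8) z [-0.001  0.011  0.018] mean [ 0.7053 -0.1734  0.0097]
footbar 114 (array([ 706.1, -232.5]), array([11. , 96.5]), 1.1) z [nan nan nan] mean [nan nan nan]
footbar 72 (array([ 705.7, -316.5]), array([58.2, 11.2]), 85.6) z [-0.     0.012  0.019] mean [ 0.7048 -0.3179  0.0108]
footbar 20 (array([ 672.8, -195. ]), array([11.6, 20.7]), 87.5) z [0.003 0.013 0.018] 
[... 1777 characters left out ...]
an [nan nan nan]
footbar 64 (array([ 668.1, -284.8]), array([37.7, 15. ]), 0.3) z [-0.     0.012  0.016] mean [ 0.6719 -0.2862  0.0111]
footbar 328 (array([ 602.8, -463.1]), array([86.3, 71.2]), 1.2) z [nan nan nan] mean [nan nan nan]
footbar 16 (array([ 720., -353.]), array([ 3.1, 15.7]), 6.6) z [-0.003  0.004  0.012] mean [ 0.7199 -0.3528  0.005 ]
footbar 15 (array([ 820.2, -331. ]), array([ 3.9, 14.3]), 1.0) z [0.002 0.005 0.011] mean [ 0.8205 -0.3315  0.0056]
footbar 15 (array([ 820.3, -408.8]), array([14.9,  3.9]), 85.7) z [0.002 0.005 0.011] mean [ 0.8203 -0.4091  0.0058]
footbar 16 (array([ 820.6, -428.3]), array([ 3.5, 14.7]), 2.6) z [0.002 0.005 0.012] mean [ 0.8207 -0.4287  0.006 ]
```

View pics/t1.png

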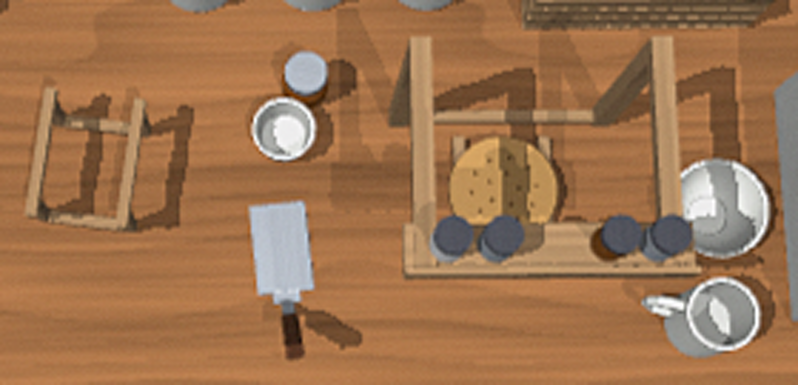

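The zoomed view confirms the layout: the spatula is yawed about +5° with its handle toward the robot, the stand about −9°, and the cooler about 0°. The biscuit is partly hidden under the ledge, at crop (503,185).

```bash
cat >> h.py <<'E'
from scipy.spatial.transform import Rotation as Ro
def Rtool(yaw,pitch):
    "tool y along yawed +y, tool z pitch deg below level along yawed x"
    return Ro.from_euler('ZY',[yaw,pitch],degrees=True).as_matrix()@np.array([[0,0,1],[0,1,0],[-1,0,0]],float)
def delta(s,p,R):
    T=s["tcp_rot"];return (T.T@(np.array(p)-s["ee_pos"])*100).round(2),Ro.from_matrix(T.T@R).as_rotvec(degrees=True).round(2)
E
python3 - <<'E'
from h import *
from plant import status,optics
s=status.read_state();w=optics.capture("wrist");print(w["tool_from_camera"].round(3).tolist(),w["fx"])
R=Rtool(5.5,58);print(R.round(2))
g=np.array([.449,-.006,.084]);print(delta(s,g+R[:,2]*(.019-.11),R))
# refine with nan filtered
for n in("top","scene"):
    c=dict(np.load(f"pics/{n}0.npz"));P=cloud(c);hsv=cv2.cvtColor(c["img"],cv2.COLOR_RGB2HSV).astype(int);X,Y,Z=np.moveaxis(P,-1,0)
    B=lambda x0,x1,y0,y1:(X>x0)&(X<x1)&(Y>y0)&(Y<y1)
    p=P[B(.5,.62,-.06,.07)&(hsv[...,1]<80)&(hsv[...,2]>100)&(Z<.015)];print(n,"blade",rect(p),p.mean(0),np.median(p[:,2]))
    p=P[B(.55,.7,-.32,-.16)&(Z>.022)&(Z<.036)];print("bisc",len(p),rect(p),p.mean(0),np.median(p[:,2]),p.max(0),p.min(0))
    for y0,y1 in((.2,.32),(.12,.215)):
        p=P[B(.57,.74,y0,y1)&(Z>.072)&(Z<.088)];a=np.polyfit(p[:,0],p[:,1],1);print("rail",np.degrees(np.arctan(a[0])),np.polyval(a,.657),p.min(0),p.max(0),np.median(p[:,2]))
    p=P[B(.4,.6,-.4,-.1)&(Z>.215)&(Z<.27)];print("ledge",rect(p),p.min(0),p.max(0));
    for y0,y1 in((-.14,-.1),(-.4,-.33)):
        p=P[B(.6,.8,y0,y1)&(Z>.235)&(Z<.26)];a=np.polyfit(p[:,0],p[:,1],1);print("arm",len(p),np.degrees(np.arctan(a[0])),np.polyval(a,.6),np.polyval(a,.62))
E
```

```text
[[0.001, -0.957, -0.29, 0.081], [1.0, 0.001, -0.0, -0.001], [0.001, -0.29, 0.957, -0.166], [0.0, 0.0, 0.0, 1.0]] 325.18546720362247
[[-0.84 -0.1   0.53]
 [-0.08  1.    0.05]
 [-0.53  0.   -0.85]]
(array([-39.3 , -46.8 ,   5.73]), array([ -5.31, -31.75, -18.21]))
top blade (array([557.8,   7.3]), array([115.1,  64. ]), 5.8) [0.55965855 0.00788748 0.00256863] 0.002524451156572849
bisc 909 (array([ 630.9, -235.9]), array([118.1,  99.1]), 89.3) [ 0.62728872 -0.23652021  0.02807626] 0.027908310847093 [ 0.68049873 -0.17673688  0.03594546] [ 0.58099386 -0.29498412  0.02205888]
rail -7.802758796656495 0.2615913865937822 [0.58459133 0.24753463 0.0721831 ] [0.72355437 0.27574891 0.08798441] 0.08018683968923945
rail -7.69062448824425 0.165042589311485 [0.57119058 0.15319305 0.07209034] [0.71037216 0.18295811 0.0864204 ] 0.07990203454750677
ledge (array([ 543.6, -238.9]), array([271.4, 112.5]), 89.9) [ 0.48710846 -0.3745031   0.22759157] [ 0.59963021 -0.1030495   0.26962745]
arm 341 -0.3648947906626306 -0.12331226519125292 -0.123439639223732
arm 368 -0.3730567810385659 -0.35240693018555447 -0.35
[... 176 characters left out ...]
y([118.5, 118.9]), 37.1) [ 0.62633115 -0.23738811  0.0270292 ] 0.02708926879341178 [ 0.68320038 -0.17730644  0.03375004] [ 0.56164898 -0.29551976  0.02204196]
rail -8.149246810164236 0.26173650797585907 [0.58768846 0.24757623 0.07219536] [0.72880066 0.27842546 0.08285101] 0.07861766273064402
rail -7.766818770900209 0.1651903778968528 [0.5739591  0.15307863 0.07205274] [0.71553736 0.18459258 0.08334468] 0.07863902644013582
ledge (array([ 544.3, -237.4]), array([111.2, 270.8]), 0.0) [ 0.48863865 -0.3728379   0.22754287] [ 0.59994891 -0.10201872  0.26988122]
arm 410 -0.3057579960284818 -0.12521678811262155 -0.12532351880068435
arm 468 -0.3384697527749082 -0.3537920595345079 -0.35391020914097354
```

```bash
python3 -m jog '[9.3,-39.3,-46.8,3,-5.3,-31.8,-18.2,9.3,-39.3,-46.8,3,-5.3,-31.8,-18.2,9.3,-39.3,-46.8,3,-5.3,-31.8,-18.2,9.3,-39.3,-46.8,3,-5.3,-31.8,-18.2,9.3,-39.3,-46.8,3,-5.3,-31.8,-18.2,9.3,-39.3,-46.8,3,-5.3,-31.8,-18.2,9.3,-39.3,-46.8,3,-5.3,-31.8,-18.2,9.3,-39.3,-46.8,3,-5.3,-31.8,-18.2]' 60
python3 - <<'E'
from h import *
from plant import status
s=status.read_state();print(s["q"].round(1))
R=Rtool(5.5,58);g=np.array([.452,-.004,.084]);print(delta(s,g+R[:,2]*(.019-.11),R))
E
```

```text
time: 0.82
ee_pos: [0.2719, 0.2421, 0.2015]
tcp_rot: [[-0.844, -0.1, 0.528], [-0.085, 0.995, 0.053], [-0.53, -0.001, -0.848]]
force: [1.6, 0.6, -0.4]
width: 1.001
grasp_force: 0.0
[ 42.6 -17.7 130.1 -27.2  44.3 -37.4]
(array([ -6.87, -26.26,   9.07]), array([0.1 , 0.03, 0.23]))
```

```bash
python3 -m jog '[9.3,-6.9,-26.3,9,0,0,0.2,9.3,-6.9,-26.3,9,0,0,0.2,9.3,-6.9,-26.3,9,0,0,0.2,9.3,-6.9,-26.3,9,0,0,0.2,9.3,-6.9,-26.3,9,0,0,0.2,9.3,-6.9,-26.3,9,0,0,0.2,9.3,-6.9,-26.3,9,0,0,0.2,9.3,-6.9,-26.3,9,0,0,0.2]' 60
python3 - <<'E'
from h import *
from plant import status,optics
s=status.read_state();print(s["q"].round(1))
w=optics.capture("wrist");T=np.eye(4);T[:3,:3]=s["tcp_rot"];T[:3,3]=s["ee_pos"];T=T@w["tool_from_camera"]
np.savez("pics/w1.npz",T=T,**w);cv2.imwrite("pics/w1.png",w["img"][:,:,::-1])
P=cloud(w,T);X,Y,Z=np.moveaxis(P,-1,0);I=w["img"].astype(int);hsv=cv2.cvtColor(w["img"],cv2.COLOR_RGB2HSV).astype(int)
B=(X>.38)&(X<.65)&(abs(Y)<.08)
p=P[B&(hsv[...,1]<80)&(hsv[...,2]>90)&(Z<.015)&(X>.5)];print("blade",rect(p),np.median(p[:,2]),p.min(0),p.max(0))
p=P[B&(Z>.03)&(Z<.13)&(X<.54)];print("handle",len(p),p.min(0).round(3),p.max(0).round(3))
for z in np.arange(.05,.12,.01):
    q=p[abs(p[:,2]-z)<.005]
    if len(q):print(z.round(2),len(q),q.mean(0).round(4),np.ptp(q[:,1]).round(4))
E
```

```text
time: 1.48
ee_pos: [0.3504, 0.0897, 0.1727]
tcp_rot: [[-0.849, -0.094, 0.52], [-0.078, 0.996, 0.053], [-0.522, 0.004, -0.853]]
force: [0.1, 0.1, -0.0]
width: 0.997
grasp_force: 0.0
[ -15.6  -26.4  138.3   17.3   39.7 -121.5]
blade (array([559.8,   7. ]), array([120.6,  64.5]), 4.9) 0.0019539963162958918 [ 0.50012636 -0.02785248 -0.00140033] [0.62134906 0.04294197 0.00570269]
handle 1117 [ 0.428 -0.014  0.031] [0.484 0.009 0.114]
0.05 98 [0.4663 0.002  0.0503] 0.0186
0.06 106 [0.4605 0.002  0.0603] 0.019
0.07 113 [0.4544 0.0009 0.07  ] 0.0187
0.08 128 [0.4487 0.001  0.0797] 0.0189
0.09 155 [ 4.421e-01 -1.000e-04  8.990e-02] 0.0189
0.1 166 [ 0.4354 -0.0009  0.1002] 0.0197
0.11 318 [ 0.4353 -0.0045  0.1089] 0.0188
```

View pics/w1.png

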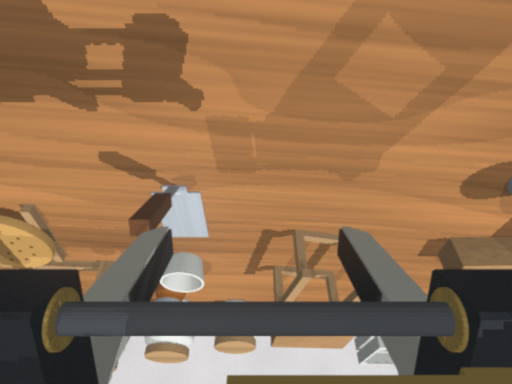

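The wrist view shows the spatula handle at (150,212) and the blade at (187,215), left of the gripper because the arm has not arrived yet. The heights agree: handle 0.03–0.114, blade about 0.002.

```bash
cat > hand.py <<'E'
from h import *
from plant import status,optics
s=status.read_state();print("pos",s["ee_pos"].round(4),"q",s["q"].round(1))
w=optics.capture("wrist");T=np.eye(4);T[:3,:3]=s["tcp_rot"];T[:3,3]=s["ee_pos"];T=T@w["tool_from_camera"]
P=cloud(w,T);X,Y,Z=np.moveaxis(P,-1,0);hsv=cv2.cvtColor(w["img"],cv2.COLOR_RGB2HSV).astype(int)
B=(X>.38)&(X<.65)&(abs(Y)<.08)
p=P[B&(hsv[...,1]<80)&(hsv[...,2]>90)&(Z<.015)&(X>.52)];print("blade",len(p),rect(p),np.median(p[:,2]),p.min(0),p.max(0))
p=P[B&(Z>.06)&(Z<.105)&(X<.5)];f=np.polyfit(p[:,2],p[:,:2],1);print("handle",len(p),"at z.084",(f[0]*.084+f[1]).round(4),"yaw",np.degrees(np.arctan2(f[0][1],f[0][0])).round(1))
E
python3 -m jog '[9.3,-3,-10.3,6,0,0,0,9.3,-3,-10.3,6,0,0,0,9.3,-3,-10.3,6,0,0,0,9.3,-3,-10.3,6,0,0,0,9.3,-3,-10.3,6,0,0,0,9.3,-3,-10.3,6,0,0,0,9.3,-3,-10.3,6,0,0,0,9.3,-3,-10.3,6,0,0,0]' 60
python3 hand.py; python3 - <<'E'
from h import *
from plant import status
s=status.read_state()
R=Rtool(5.2,58);g=np.array([.456,0,.084]);print(delta(s,g+R[:,2]*(.019-.11),R))
E
```

```text
time: 2.2
ee_pos: [0.4157, -0.0051, 0.1365]
tcp_rot: [[-0.85, -0.095, 0.518], [-0.079, 0.995, 0.054], [-0.521, 0.005, -0.854]]
force: [0.1, 0.7, 0.4]
width: 1.001
grasp_force: 0.0
pos [ 0.4157 -0.0051  0.1365] q [ -35.5  -12.6  137.6   35.9   35.9 -156.8]
blade 1457 (array([568.2,   8.4]), array([100.6,  64.5]), 5.3) 0.002082944839909673 [ 0.52001994 -0.02824728 -0.00163256] [0.61983498 0.04426747 0.00382725]
handle 568 at z.084 [ 0.4426 -0.0039] yaw -175.0
(array([-0.61,  0.16, -2.49]), array([ 0.36, -0.59,  0.11]))
```

```bash
cat > kin.py <<'E'
from h import *
from scipy.optimize import least_squares
import itertools
D=[([65.1555,14.8577,88.0123,0,77.2329,-11.619],[.12556,.53491,.21782],[[-.9735,.2288,-.0008],[.2288,.9735,-.0016],[.0004,-.0018,-1]]),
([42.6,-17.7,130.1,-27.2,44.3,-37.4],[.2719,.2421,.2015],[[-0.844,-0.1,0.528],[-0.085,0.995,0.053],[-0.53,-0.001,-0.848]]),
([-15.6,-26.4,138.3,17.3,39.7,-121.5],[.3504,.0897,.1727],[[-0.849,-0.094,0.52],[-0.078,0.996,0.053],[-0.522,0.004,-0.853]]),
([-35.5,-12.6,137.6,35.9,35.9,-156.8],[.4157,-.0051,.1365],[[-0.85,-0.095,0.518],[-0.079,0.995,0.054],[-0.521,0.005,-0.854]])]
Rz=lambda a:Ro.from_euler('z',a,degrees=True).as_matrix();Ry=lambda a:Ro.from_euler('y',a,degrees=True).as_matrix()
def fk(q,v,s):
    a=Rz(q[0]);b=a@Ry(q[1]);c=b@Ry(q[2]);d=c@Rz(s[0]*q[3]);e=d@Ry(q[4]);R=e@Rz(s[1]*q[5]+v[7])
    return a@[v[0],v[1],v[2]]+b@[0,0,v[3]]+c@[v[4],0,v[5]]+R@[0,0,v[6]],R
def res(v,s):return np.concatenate([np.r_[(fk(q,v,s)[0]-p)*3,(fk(q,v,s)[1]-np.array(R)).ravel()] for q,p,R in D])
def fit():
    best=None
    for s in itertools.product((1,-1),(1,-1)):
        for o in(0,90,180,-90):
            r=least_squares(res,[0,.1,.3,.4,0,.4,.25,o],x_scale=[.1]*7+[10],args=(s,))
            if best is None or r.cost<best[0]:best=(r.cost,r.x,s)
    return best
LO=np.array([-179.93,-52.35,10.71,-69.91,12.55,-178.61]);HI=np.array([179.93,119.4,147.94,249.91,155.21,178.61])
def ik(p,R,q0,v,s):
    f=lambda q:np.r_[(fk(q,v,s)[0]-p)*10,(fk(q,v,s)[1]-R).ravel()]
    r=least_squares(f,q0);return r.x,r.cost**.5
E
python3 - <<'E'
from kin import *
c,v,s=fit();print(c,v.round(4),s,np.abs(res(v,s)).max())
np.savez("kin.npz",v=v,s=s)
E
```

```text
6.969564552697658e-06 [6.00000e-04 1.11100e-01 2.20000e-01 5.34600e-01 5.95000e-02 4.25100e-01
 3.66400e-01 8.99964e+01] (1, 1) 0.0015277650325011827
```

```bash
cat > plan.py <<'E'
from kin import *
k=np.load("kin.npz");v,s=k["v"],k["s"]
def tcp(x,y,z,yaw,pitch):
    R=Rtool(yaw,pitch);return np.array([x,y,z])+Rz(yaw)@[-.112,0,.084]+R[:,2]*.019,R
def best(t,q0):
    sols=[]
    rng=np.random.default_rng(0)
    for i in range(14):
        q,c=ik(*t,q0 if i==0 else rng.uniform(LO,HI),v,s)
        q=(q+180)%360-180; q[3]+=360*(q[3]<-70)
        if c<1e-3 and (q>LO).all() and (q<HI).all(): sols.append(q.round(0))
    return np.unique(sols,axis=0).tolist() if sols else None
E
python3 - <<'E'
from plan import *
for pitch in (45,58,70):
  for n,t in dict(pick=(.567,.008,0,5.2),front=(.43,-.236,.004,-.3),near=(.47,-.236,.004,-.3),under=(.622,-.236,.004,-.3),out=(.45,-.236,.12,-.3),mid=(.5,-.02,.12,-4),stand=(.649,.2145,.1,-7.8),standout=(.5,.235,.07,-7.8)).items():
    print(pitch,n,tcp(*t,pitch)[0].round(3),best(tcp(*t,pitch),[-35,-12,137,36,36,-156]))
E
```

```text
45 pick [ 0.469 -0.001  0.071] None
45 front [ 0.331 -0.235  0.075] [[-100.0, 10.0, 145.0, 60.0, 53.0, 120.0]]
45 near [ 0.371 -0.235  0.075] [[-90.0, 12.0, 143.0, 67.0, 50.0, 124.0]]
45 under [ 0.523 -0.235  0.075] [[-60.0, 18.0, 131.0, 84.0, 38.0, 137.0]]
45 out [ 0.351 -0.235  0.191] [[-95.0, -9.0, 135.0, 49.0, 68.0, 150.0]]
45 mid [ 0.402 -0.013  0.191] [[-49.0, -31.0, 145.0, 49.0, 41.0, -166.0]]
45 stand [0.551 0.228 0.171] [[25.0, 10.0, 120.0, -67.0, 25.0, -0.0]]
45 standout [0.402 0.248 0.141] None
58 pick [ 0.465 -0.001  0.068] None
58 front [ 0.328 -0.235  0.072] [[-85.0, 3.0, 139.0, 48.0, 46.0, 149.0]]
58 near [ 0.368 -0.235  0.072] [[-76.0, 5.0, 136.0, 50.0, 42.0, 155.0]]
58 under [ 0.52  -0.235  0.072] [[-52.0, 15.0, 122.0, 51.0, 32.0, 177.0]]
58 out [ 0.348 -0.235  0.188] [[-80.0, -10.0, 127.0, 36.0, 62.0, 173.0]]
58 mid [ 0.398 -0.013  0.188] [[-33.0, -22.0, 134.0, 23.0, 41.0, -132.0]]
58 stand [0.548 0.228 0.168] [[21.0, 9.0, 111.0, -27.0, 34.0, -42.0]]
58 standout [0.399 0.249 0.138] [[34.0, 3.0, 125.0, -39.0, 34.0, -19.0]]
70 pick [ 0.462 -0.002  0.066] [[-21.0, 6.0, 128.0, 19.0, 29.0, -132.0]]
70 front [ 0.324 -0.235  0.07 ] None
70 near [ 0.364 -0.235  0.07 ] [[-64.0, 5.0, 128.0, 28.0, 40.0, -174.0]]
70 under [ 0.516 -0.235  0.07 ] [[-45.0, 17.0, 113.0, 23.0, 38.0, -151.0]]
70 out [ 0.344 -0.235  0.186] [[-67.0, -7.0, 120.0, 21.0, 61.0, -166.0]]
70 mid [ 0.395 -0.013  0.186] [[-25.0, -14.0, 125.0, 9.0, 51.0, -116.0]]
70 stand [0.544 0.229 0.166] [[17.0, 12.0, 103.0, -11.0, 48.0, -59.0]]
70 standout [0.395 0.249 0.136] [[27.0, 3.0, 118.0, -17.0, 43.0, -44.0]]
```

```bash
cat >> plan.py <<'E'
def chain(keys,pitch,q,n=8,verbose=True):
    prev=None;out=[]
    for name,t in keys:
        t=np.array(t,float);st=[t] if prev is None else [prev+(t-prev)*i/n for i in range(1,n+1)]
        for u in st:
            q,c=ik(*tcp(*u,pitch),q,v,s);mar=min((q-LO).min(),(HI-q).min())
            out.append((mar,c))
        prev=t
        if verbose:print(name,q.round(1),"margin so far",min(o[0] for o in out).round(1),"err",max(o[1] for o in out).round(4))
    return min(o[0] for o in out),q
E
python3 - <<'E'
from plan import *
for pitch in(58,61,64):
  for y in(0,-5):
    by,bx=-.236,.6225
    P=lambda d,z:(bx-d*np.cos(np.radians(y)),by-d*np.sin(np.radians(y)),z,y)
    print(pitch,y);chain([("pick",(.567,.008,0,5.2)),("up",(.567,.008,.06,5.2)),("up2",(.48,-.03,.08,2)),("front",P(.15,.08)),("low",P(.15,.004)),("under",P(.01,.004)),("lift",P(.01,.024)),("out",P(.15,.024)),("high",P(.15,.12)),("mid",(.5,-.02,.12,-4)),("stand",(.649,.2145,.11,-7.8)),("low",(.649,.2145,.065,-7.8)),("back",(.5,.235,.065,-7.8)),("place",(.55,.03,0,0))],pitch,np.array([-35.5,-12.6,137.6,35.9,35.9,-156.8]))
E
```

```text
58 0
pick [ -28.     4.2  138.6   61.2   19.3 -178.8] margin so far -0.2 err 0.0
up [ -28.    -4.7  133.8   37.4   28.5 -153. ] margin so far -0.2 err 0.0
up2 [ -48.5  -20.7  140.2   35.6   44.6 -162.8] margin so far -0.2 err 0.0
front [ -75.4   -4.3  129.6   39.9   53.1 -189.5] margin so far -10.9 err 0.0
low [ -75.4    5.7  135.6   50.4   41.7 -204.9] margin so far -26.3 err 0.0
under [ -53.1   14.7  122.9   51.6   32.7 -185.2] margin so far -26.3 err 0.0
lift [ -53.1   12.5  121.8   47.7   34.9 -180.5] margin so far -26.3 err 0.0
out [ -75.4    2.8  134.2   46.8   44.7 -200.1] margin so far -26.3 err 0.0
high [ -75.4   -8.2  125.9   36.7   59.1 -183.8] margin so far -26.3 err 0.0
mid [ -32.7  -21.8  134.3   22.8   41.1 -132.5] margin so far -26.3 err 0.0
stand [ 20.9   8.7 110.6 -26.4  34.9 -42.9] margin so far -26.3 err 0.0
low [ 20.9  12.3 113.8 -31.8  28.9 -36.6] margin so far -26.3 err 0.0
back [ 34.3   3.1 125.3 -40.1  33.4 -17.5] margin so far -26.3 err 0.0
place [ -19.     2.3  140.7   57.7   11.8 -163.4] margin so far -26.3 err 0.0
58 -5
pick [ -28.     4.2  138.6   61.2  
[... 4526 characters left out ...]
-183. ] margin so far -4.4 err 0.0
under [ -47.    13.9  120.2   35.    30.8 -160.1] margin so far -4.4 err 0.0
lift [ -47.    11.9  119.    32.1   33.5 -156.7] margin so far -4.4 err 0.0
out [ -66.2   -0.2  133.4   36.9   39.7 -178.6] margin so far -4.4 err 0.0
high [ -66.2  -10.3  124.7   27.7   55.7 -165. ] margin so far -4.4 err 0.0
mid [ -28.4  -18.   129.6   14.8   45.3 -122.7] margin so far -4.4 err 0.0
stand [ 19.    9.8 106.3 -17.3  41.7 -52.5] margin so far -4.4 err 0.0
low [ 19.   13.1 109.6 -19.9  35.5 -49.2] margin so far -4.4 err 0.0
back [ 30.7   3.1 121.9 -26.9  37.2 -32.4] margin so far -4.4 err 0.0
place [ -16.7    2.9  135.6   24.2   18.  -128.2] margin so far -4.4 err 0.0
```

```bash
cat > keys.py <<'E'
from plan import *
bx,by=.6225,-.236
def K(y0,y1,off=.013):
    P=lambda d,z,y:(bx-d*np.cos(np.radians(y)),by-d*np.sin(np.radians(y)),z,y)
    return [("pick",(.567,.008,0,5.2)),("up",(.567,.008,.05,5.2)),("mid1",(.51,-.08,.08,-2)),("front",P(.125,.05,y0)),("low",P(.125,.004,y0)),("half",P(.07,.004,(y0+2*y1)/3)),("under",P(off,.004,y1)),("lift",P(off,.022,y1)),("out",P(.08,.06,y1-1)),("out2",(.53,-.15,.12,-6)),("mid",(.53,-.02,.12,-6)),("stand",(.649,.2145,.11,-7.8)),("low",(.649,.2145,.065,-7.8)),("back",(.5,.235,.065,-7.8)),("place",(.55,.03,0,0))]
E
python3 - <<'E'
from keys import *
for p in (60,62,64):
  for y0,y1 in((-6,-4),(-10,-5),(-14,-6)):
    print(p,y0,y1);m,_=chain(K(y0,y1),p,np.array([-35.5,-12.6,137.6,35.9,35.9,-156.8]),verbose=(p==62 and y0==-10));print(m)
E
```

```text
60 -6 -4
-11.248579884160108
60 -10 -5
-5.692291077929525
60 -14 -6
-0.35106805714306155
62 -6 -4
-4.826199794020425
62 -10 -5
pick [ -25.5    4.4  135.2   42.2   20.9 -157.9] margin so far 8.4 err 0.0
up [ -25.5   -2.4  131.3   29.    29.7 -143.4] margin so far 8.4 err 0.0
mid1 [ -43.6  -12.3  133.6   28.6   40.7 -150.5] margin so far 8.4 err 0.0
front [ -59.2   -3.7  132.5   35.6   37.6 -165.3] margin so far 8.4 err 0.0
low [ -59.2    2.6  136.2   45.4   29.9 -177. ] margin so far 1.6 err 0.0
half [ -54.     8.6  129.    43.7   30.  -173.4] margin so far 1.6 err 0.0
under [ -48.4   13.5  122.1   40.7   29.7 -166.7] margin so far 1.6 err 0.0
lift [ -48.4   11.5  121.    37.5   32.  -162.9] margin so far 1.6 err 0.0
out [ -55.8    1.3  125.8   34.5   39.3 -164.3] margin so far 1.6 err 0.0
out2 [ -48.4  -10.7  125.8   25.9   46.4 -147.3] margin so far 1.6 err 0.0
mid [ -23.7  -14.5  128.4   12.9   39.9 -115.7] margin so far 1.6 err 0.0
stand [ 19.6   9.4 107.7 -19.9  39.3 -49.8] margin so far 1.6 err 0.0
low [ 19.6  12.8 111.  -23.3  33.2 -45.6] margin so far 1.6 err 0.0
back [ 31.9   3.  123.1 -30.9  35.8 -27.9] margin so far 1.6 err 0.0
place [ -17.5    2.6  137.3   31.8   15.5 -136.4] margin so far 1.6 err 0.0
1.5864379039432777
62 -14 -6
2.596867678564239
64 -6 -4
1.4313557726365218
64 -10 -5
5.434471288805572
64 -14 -6
5.43447128835464
```

```bash
python3 - <<'E'
from h import *
from plant import status
s=status.read_state()
R=Rtool(5.2,62);g=np.array([.4545,-.0025,.084])
for b in(.06,0):print(delta(s,g+R[:,2]*(.019-b),R))
E
```

```text
(array([-0.8 , -0.1 ,  2.43]), array([0.36, 3.41, 0.12]))
(array([-0.44, -0.14,  8.42]), array([0.36, 3.41, 0.12]))
```

```bash
python3 -m jog '[9.3,-0.8,-0.1,2.4,0.4,3.4,0.1,9.3,-0.8,-0.1,2.4,0.4,3.4,0.1,9.3,-0.7,-0.1,4,0.4,3.4,0.1,9.3,-0.6,-0.1,6,0.4,3.4,0.1,9.3,-0.5,-0.1,7.5,0.4,3.4,0.1,9.3,-0.4,-0.1,8.4,0.4,3.4,0.1,9.3,-0.4,-0.1,8.4,0.4,3.4,0.1,9.3,-0.4,-0.1,8.4,0.4,3.4,0.1]' 60
python3 - <<'E'
from h import *
from plant import status,optics
s=status.read_state();print(s["q"].round(1))
R=Rtool(5.2,62);g=np.array([.4545,-.0025,.084]);print(delta(s,g+R[:,2]*.019,R))
w=optics.capture("wrist");c=optics.capture("scene")
u=cv2.resize(c["img"][160:260,190:320],(520,400))
cv2.imwrite("pics/g1.png",np.hstack([cv2.resize(w["img"],(280,400)),u])[:,:,::-1])
E
```

```text
time: 2.92
ee_pos: [0.463, -0.0018, 0.0671]
tcp_rot: [[-0.88, -0.09, 0.467], [-0.08, 0.996, 0.042], [-0.469, 0.0, -0.883]]
force: [-0.1, 0.5, -0.5]
width: 1.001
grasp_force: 0.0
[ -25.7    4.3  135.3   42.2   21.  -158.1]
(array([-0.04,  0.  ,  0.01]), array([-0.01, -0.02, -0.01]))
```

View pics/g1.png

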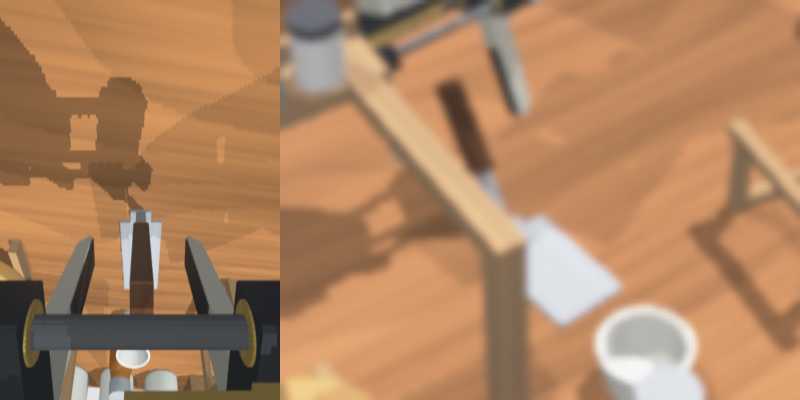

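The handle (wrist view, column ~140) is centred between the fingers at columns 92 and 188, so I'll close.

```bash
python3 -m jog '[0.5,0,0,0,0,0,0,0.5,0,0,0,0,0,0,0.5,0,0,0,0,0,0,0.5,0,0,0,0,0,0,0.5,0,0,0,0,0,0,0.5,0,0,0,0,0,0,0.5,0,0,0,0,0,0,0.5,0,0,0,0,0,0]' 60;  python3 -m jog '[0.5,0,0,0,0,0,0,0.5,0,0,0,0,0,0,0.5,0,0,0,0,0,0,0.5,0,0,0,0,0,0]' 60; python3 hand.py
```

```text
time: 3.68
ee_pos: [0.4635, -0.003, 0.067]
tcp_rot: [[-0.88, -0.088, 0.468], [-0.078, 0.996, 0.041], [-0.469, -0.001, -0.883]]
force: [0.8, -0.2, -0.1]
width: 0.478
grasp_force: 0.0
time: 4.02
ee_pos: [0.4633, -0.0026, 0.0669]
tcp_rot: [[-0.88, -0.089, 0.467], [-0.078, 0.996, 0.042], [-0.469, -0.0, -0.883]]
force: [-0.4, 5.9, 2.8]
width: 0.19
grasp_force: 39.4
pos [ 0.4633 -0.0026  0.0669] q [ -25.8    4.4  135.3   42.3   20.9 -158.2]
blade 411 (array([528.4,   2.2]), array([17.5, 65.2]), 0.9) 0.0024367239421134446 [ 0.52009032 -0.0305077  -0.00127033] [0.53761199 0.03488291 0.00391172]
handle 4292 at z.084 [ 0.4438 -0.0062] yaw -175.0
```

```bash
python3 -m jog '[0.5,0,0,0,0,0,0,0.5,0,0,0,0,0,0,0.5,-0.2,0,-0.4,0,0,0,0.5,-0.5,0,-0.9,0,0,0,0.5,-1,0,-1.8,0,0,0,0.5,-1.5,0,-2.8,0,0,0,0.5,-2,0,-3.7,0,0,0,0.5,-2.35,0,-4.4,0,0,0]' 60;  python3 -m jog '[0.5,0,0,0,0,0,0,0.5,0,0,0,0,0,0]'
cat > blade.py <<'E'
from h import *
from plant import status,optics
import sys
# predicted spatula pose from the tool: origin and blade plane measured by both cameras
def look(x0,x1,y0,y1,z0,z1):
    s=status.read_state();print("tcp",s["ee_pos"].round(4),"q",s["q"].round(1),"t",round(s["time"],2),"w",round(s["width"],3),"gf",round(s["grasp_force"],1))
    for n in("top","scene"):
        c=optics.capture(n);P=cloud(c);hsv=cv2.cvtColor(c["img"],cv2.COLOR_RGB2HSV).astype(int);X,Y,Z=np.moveaxis(P,-1,0)
        p=P[(X>x0)&(X<x1)&(Y>y0)&(Y<y1)&(Z>z0)&(Z<z1)&(hsv[...,1]<70)&(hsv[...,2]>90)]
        if len(p)<30:print(n,"few",len(p));continue
        A=np.c_[p[:,:2]-p[:,:2].mean(0),np.ones(len(p))]
        for _ in range(3):
            f=np.linalg.lstsq(A,p[:,2],rcond=None)[0];k=abs(p[:,2]-A@f)<.004;p,A=p[k],A[k]
        print(n,len(p),rect(p),"mean",p.mean(0).round(4),"slope x,y deg",np.degrees(f[:2]).round(2),"max",p.max(0).round(3),"min",p.min(0).round(3))
look(*map(float,sys.argv[1:]))
E
python3 blade.py .5 .66 -.05 .07 .03 .075
```

```text
time: 4.73
ee_pos: [0.4635, -0.003, 0.1173]
tcp_rot: [[-0.88, -0.088, 0.467], [-0.078, 0.996, 0.041], [-0.469, -0.001, -0.883]]
force: [0.3, -0.1, -1.2]
width: 0.188
grasp_force: 59.9
time: 4.9
ee_pos: [0.4636, -0.003, 0.1169]
tcp_rot: [[-0.879, -0.089, 0.468], [-0.079, 0.996, 0.041], [-0.47, -0.001, -0.883]]
force: [-0.6, 0.1, -1.7]
width: 0.188
grasp_force: 59.9
tcp [ 0.4636 -0.003   0.1169] q [ -25.8   -2.4  131.4   29.1   29.6 -143.6] t 4.9 w 0.188 gf 59.9
top 539 (array([557. ,   5.1]), array([112. ,  61.7]), 5.7) mean [0.559  0.0051 0.0523] slope x,y deg [-0.26 -0.21] max [0.614 0.039 0.056] min [ 0.5   -0.027  0.048]
scene 457 (array([558.8,   5.6]), array([114.1,  64.1]), 5.6) mean [0.5662 0.0096 0.0511] slope x,y deg [-0.2 -0.4] max [0.617 0.042 0.055] min [ 0.502 -0.023  0.047]
```

```bash
cat > go.py <<'E'
from plan import *
from plant import status
import sys,json
st=status.read_state()
for t in json.loads(sys.argv[1]):
    p,R=tcp(*t,62);q,c=ik(p,R,st["q"],v,s);d=delta(st,p,R)
    print(t,d[0],d[1],"q",q.round(0),"mar",min((q-LO).min(),(HI-q).min()).round(1),round(c,4))
p=st["ee_pos"]-st["tcp_rot"][:,2]*.019;yaw=np.degrees(np.arctan2(-st["tcp_rot"][0,1],st["tcp_rot"][1,1]))
print("now",(p-Rz(yaw)@[-.112,0,.084]).round(4),yaw.round(2))
E
python3 go.py '[[0.51,-0.08,0.08,-2],[0.499,-0.228,0.05,-10],[0.499,-0.228,0.006,-10]]'
```

```text
[0.51, -0.08, 0.08, -2] [ 4.05 -6.85 -5.67] [ 3.31 -0.07  6.25] q [ -44.  -12.  134.   29.   41. -151.] mar 14.3 0.0
[0.499, -0.228, 0.05, -10] [  7.34 -20.08  -4.02] [ 7.07 -0.07 13.31] q [ -61.   -3.  132.   36.   38. -167.] mar 11.7 0.0
[0.499, -0.228, 0.006, -10] [  9.4  -20.08  -0.13] [ 7.07 -0.07 13.31] q [ -61.    3.  135.   45.   31. -178.] mar 0.9 0.0
now [0.5657 0.0065 0.0489] 5.07
```

```bash
python3 -m jog '[0.5,2,-3.4,-2.8,1.6,0,3.1,0.5,4.05,-6.9,-5.7,3.3,0,6.3,0.5,4.9,-10,-5.3,4.3,0,8,0.5,5.7,-13.5,-4.9,5.2,0,9.8,0.5,6.5,-17,-4.4,6.2,0,11.6,0.5,7.3,-20.1,-4,7.1,0,13.3,0.5,7.3,-20.1,-4,7.1,0,13.3,0.5,7.3,-20.1,-4,7.1,0,13.3]'
python3 go.py '[[0.499,-0.2265,0.006,-12],[0.5235,-0.231,0.006,-9.5],[0.553,-0.235,0.006,-7],[0.6095,-0.237,0.006,-5]]'
```

```text
time: 5.67
ee_pos: [0.3978, -0.2115, 0.1169]
tcp_rot: [[-0.87, 0.177, 0.461], [0.157, 0.984, -0.082], [-0.468, 0.001, -0.884]]
force: [-0.8, 0.4, -2.2]
width: 0.192
grasp_force: 60.0
[0.499, -0.2265, 0.006, -12] [2.11 0.63 3.83] [ 0.91 -0.09  1.58] q [ -59.    3.  136.   45.   29. -174.] mar 4.1 0.0
[0.5235, -0.231, 0.006, -9.5] [-0.09  0.17  4.99] [-0.27 -0.09 -0.63] q [ -57.    6.  132.   44.   30. -174.] mar 4.4 0.0
[0.553, -0.235, 0.006, -7] [-2.73 -0.15  6.39] [-1.44 -0.09 -2.84] q [ -55.    9.  128.   43.   30. -173.] mar 5.7 0.0
[0.6095, -0.237, 0.006, -5] [-7.7   0.29  9.02] [-2.38 -0.09 -4.6 ] q [ -49.   13.  122.   40.   30. -166.] mar 12.2 0.0
now [ 0.4992 -0.2297  0.0497] -10.18
```

```bash
python3 blade.py .43 .57 -.3 -.16 .03 .075
```

```text
tcp [ 0.3978 -0.2115  0.1169] q [ -60.7   -2.5  131.4   35.9   38.2 -166.6] t 5.67 w 0.192 gf 60.0
top 425 (array([ 476.9, -226.1]), array([62.3, 86. ]), 80.7) mean [ 0.4784 -0.2266  0.0526] slope x,y deg [0.43 0.79] max [ 0.516 -0.192  0.057] min [ 0.433 -0.262  0.048]
scene 595 (array([ 490.1, -225.3]), array([ 62. , 122.1]), 80.1) mean [ 0.4968 -0.2269  0.0514] slope x,y deg [-0.08  0.11] max [ 0.553 -0.189  0.055] min [ 0.431 -0.265  0.047]
```

```bash
python3 -m jog '[0.5,0.7,0.1,1.3,0.3,0,0.5,0.5,1.4,0.3,2.6,0.6,0,1,0.5,2.1,0.4,3.8,0.9,0,1.6,0.5,2.1,0.4,3.8,0.9,0,1.6,0.5,2.1,0.4,3.8,0.9,0,1.6]'
python3 blade.py .43 .57 -.3 -.16 .0 .02
python3 go.py '[[0.499,-0.229,0.006,-12],[0.5235,-0.2335,0.006,-9.5],[0.553,-0.2375,0.006,-7],[0.58,-0.2385,0.006,-6],[0.6095,-0.2385,0.006,-5]]'
```

```text
time: 6.18
ee_pos: [0.3984, -0.2043, 0.0742]
tcp_rot: [[-0.865, 0.203, 0.459], [0.179, 0.979, -0.095], [-0.468, 0.0, -0.883]]
force: [-0.6, -0.4, -2.2]
width: 0.191
grasp_force: 60.0
tcp [ 0.3984 -0.2043  0.0742] q [ -59.2    2.6  135.6   44.3   29.7 -174.2] t 6.18 w 0.191 gf 60.0
top 439 (array([ 481.2, -222.2]), array([62.5, 94.4]), 78.0) mean [ 0.4828 -0.2227  0.0096] slope x,y deg [-0.36 -0.36] max [ 0.523 -0.186  0.014] min [ 0.434 -0.261  0.006]
scene 583 (array([ 493.5, -224.1]), array([ 61.9, 115.8]), 78.5) mean [ 0.4975 -0.2252  0.0096] slope x,y deg [-0.24  0.  ] max [ 0.555 -0.186  0.014] min [ 0.436 -0.265  0.006]
[0.499, -0.229, 0.006, -12] [ 0.15 -0.16  0.17] [-0.01  0.06  0.29] q [ -60.    3.  136.   45.   29. -175.] mar 3.9 0.0
[0.5235, -0.2335, 0.006, -9.5] [-2.06 -0.55  1.34] [-1.18  0.06 -1.92] q [ -57.    6.  132.   44.   30. -174.] mar 4.2 0.0
[0.553, -0.2375, 0.006, -7] [-4.7  -0.79  2.75] [-2.36  0.05 -4.12] q [ -55.    9.  128.   43.   31. -173.] mar 5.5 0.0
[0.58, -0.2385, 0.006, -6] [-7.07 -0.51  4.01] [-2.83  0.05 -5.01] q [ -52.   11.  125.   42.   30. -170.] mar 8.6 0.0
[0.6095, -0.2385, 0.006, -5] [-9.64 -0.09  5.38] [-3.3   0.05 -5.89] q [ -49.   13.  122.   40.   30. -167.] mar 12.1 0.0
now [ 0.4999 -0.2271  0.0082] -11.75
```

```bash
python3 -m jog '[0.5,0.1,-0.2,0.2,0,0,0.3,0.5,-1,-0.4,0.8,-0.6,0,-0.8,0.5,-2.1,-0.6,1.3,-1.2,0,-1.9,0.5,-3.4,-0.7,2,-1.8,0,-3,0.5,-4.7,-0.8,2.75,-2.4,0,-4.1,0.5,-4.7,-0.8,2.75,-2.4,0,-4.1]'
python3 go.py '[[0.58,-0.2385,0.006,-6],[0.6095,-0.2385,0.006,-5]]'
python3 - <<'E'
from h import *
from plant import optics
c=optics.capture("scene");u=c["img"][200:330,110:290];cv2.imwrite("pics/s2.png",cv2.resize(u,None,fx=4,fy=4,interpolation=cv2.INTER_CUBIC)[:,:,::-1])
E
```

```text
time: 6.78
ee_pos: [0.4524, -0.2281, 0.0739]
tcp_rot: [[-0.875, 0.123, 0.468], [0.108, 0.992, -0.06], [-0.472, -0.002, -0.881]]
force: [-0.2, -0.3, -1.4]
width: 0.193
grasp_force: 60.0
[0.58, -0.2385, 0.006, -6] [-2.16  0.35  1.23] [-0.58  0.18 -0.9 ] q [ -52.   11.  125.   42.   30. -170.] mar 8.6 0.0
[0.6095, -0.2385, 0.006, -5] [-4.74  0.53  2.61] [-1.06  0.18 -1.78] q [ -49.   13.  122.   40.   30. -167.] mar 12.1 0.0
now [ 0.5547 -0.2408  0.0066] -7.07
```

View pics/s2.png

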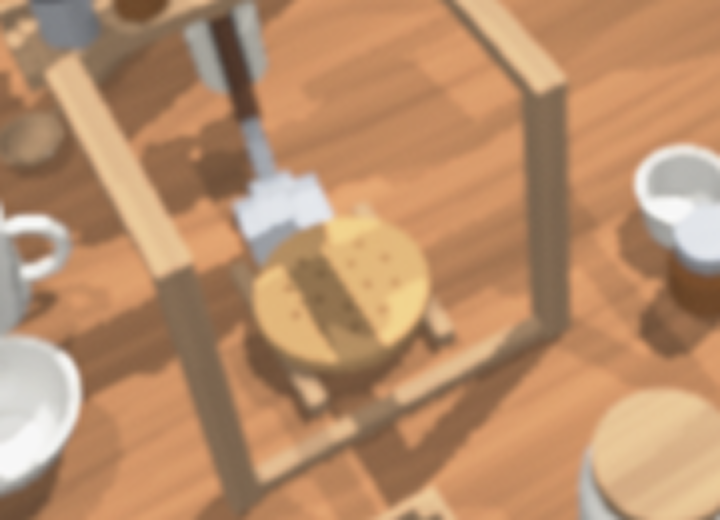

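The blade (crop ~(285,215)) is going under the biscuit, centred between the batten ends at (240,265) and (365,210), with no contact. Continuing.

```bash
python3 -m jog '[0.5,-1,0.2,0.6,-0.3,0.2,-0.5,0.5,-2.1,0.4,1.2,-0.6,0.2,-0.9,0.5,-3.2,0.5,1.8,-0.8,0.2,-1.3,0.5,-4.2,0.5,2.3,-1,0.2,-1.7,0.5,-4.7,0.5,2.6,-1.1,0.2,-1.8,0.5,-4.7,0.5,2.6,-1.1,0.2,-1.8]'
python3 - <<'E'
from h import *
from plant import optics
for n in("scene","top"):
    c=optics.capture(n);P=cloud(c);X,Y,Z=np.moveaxis(P,-1,0);p=P[(X>.55)&(X<.7)&(Y>-.32)&(Y<-.16)&(Z>.022)&(Z<.036)];print(n,rect(p),p.mean(0),p.max(0),p.min(0))
E
python3 go.py '[[0.6095,-0.2385,0.006,-5],[0.6095,-0.2385,0.024,-5],[0.58,-0.236,0.035,-6],[0.545,-0.23,0.06,-6]]'
```

```text
time: 7.33
ee_pos: [0.5047, -0.2275, 0.0719]
tcp_rot: [[-0.881, 0.087, 0.466], [0.078, 0.996, -0.038], [-0.467, 0.003, -0.884]]
force: [-1.3, 0.2, -0.9]
width: 0.19
grasp_force: 60.0
scene (array([ 624. , -236.1]), array([118.6, 118.4]), 40.3) [ 0.6263279  -0.23736598  0.02696603] [ 0.68371351 -0.17746641  0.0318662 ] [ 0.56127473 -0.29521521  0.02208963]
top (array([ 630.5, -235.9]), array([117.5,  97.9]), 87.8) [ 0.62712299 -0.23663741  0.02821003] [ 0.67940566 -0.17659476  0.03596537] [ 0.58077959 -0.29458652  0.02208261]
[0.6095, -0.2385, 0.006, -5] [-0.4  -0.25 -0.  ] [ 0.23 -0.21 -0.09] q [ -49.   13.  122.   40.   30. -167.] mar 12.1 0.0
[0.6095, -0.2385, 0.024, -5] [-1.24 -0.24 -1.59] [ 0.23 -0.21 -0.09] q [ -49.   11.  121.   37.   32. -163.] mar 15.7 0.0
[0.58, -0.236, 0.035, -6] [ 0.87 -0.06 -3.95] [ 0.69 -0.21  0.8 ] q [ -52.    8.  123.   37.   34. -164.] mar 15.0 0.0
[0.545, -0.23, 0.06, -6] [ 2.83  0.24 -7.81] [ 0.69 -0.21  0.8 ] q [ -56.    2.  125.   34.   39. -164.] mar 14.4 0.0
now [ 0.6063 -0.2357  0.0042] -4.97
```

```bash
python3 -m jog '[0.5,-0.4,-0.1,0,0.2,-0.2,0,0.5,-0.6,-0.1,-0.4,0.2,-0.2,0,0.5,-0.75,-0.1,-0.6,0.2,-0.2,0,0.5,-0.85,-0.1,-0.8,0.2,-0.2,0,0.5,-0.95,-0.1,-1,0.2,-0.2,0,0.5,-1.05,-0.1,-1.2,0.2,-0.2,0,0.5,-1.15,-0.1,-1.4,0.2,-0.2,0,0.5,-1.25,-0.1,-1.6,0.2,-0.2,0]'
cat > bis.py <<'E'
from h import *
from plant import optics,status
import sys
def look(x0,x1,y0,y1,z0,z1):
    s=status.read_state();print("force",s["force"].round(2),"t",round(s["time"],2),"rot z",s["tcp_rot"][:,2].round(3))
    for n in("scene","top"):
        c=optics.capture(n);P=cloud(c);hsv=cv2.cvtColor(c["img"],cv2.COLOR_RGB2HSV).astype(int);X,Y,Z=np.moveaxis(P,-1,0)
        p=P[(X>x0)&(X<x1)&(Y>y0)&(Y<y1)&(Z>z0)&(Z<z1)&(hsv[...,1]>70)]
        if len(p)<30:print(n,"few",len(p));continue
        A=np.c_[p[:,:2]-p[:,:2].mean(0),np.ones(len(p))]
        for _ in range(3):
            f=np.linalg.lstsq(A,p[:,2],rcond=None)[0];k=abs(p[:,2]-A@f)<.004;p,A=p[k],A[k]
        print(n,len(p),rect(p),"mean",p.mean(0).round(4),"slope x,y deg",np.degrees(f[:2]).round(2),"mid",((p.max(0)+p.min(0))/2).round(4),"size",np.ptp(p,axis=0).round(3))
look(*map(float,sys.argv[1:]))
E
python3 bis.py .54 .7 -.33 -.15 .026 .055; python3 go.py '[[0.6095,-0.2385,0.024,-5]]'
```

```text
time: 8.1
ee_pos: [0.5074, -0.2285, 0.0917]
tcp_rot: [[-0.879, 0.089, 0.468], [0.079, 0.996, -0.041], [-0.47, 0.001, -0.883]]
force: [-0.2, 0.1, -2.0]
width: 0.192
grasp_force: 60.0
force [-0.17  0.12 -1.95] t 8.1 rot z [ 0.468 -0.041 -0.883]
scene 1264 (array([ 624. , -236.9]), array([116.5, 119.1]), 60.6) mean [ 0.6261 -0.2375  0.0402] slope x,y deg [-0.16  0.21] mid [ 0.6238 -0.2363  0.0401] size [0.121 0.119 0.008]
top 802 (array([ 629.5, -236. ]), array([116. , 100.2]), 88.8) mean [ 0.6265 -0.2363  0.0416] slope x,y deg [-0.04 -0.14] mid [ 0.6294 -0.2359  0.0416] size [0.101 0.116 0.008]
[0.6095, -0.2385, 0.024, -5] [ 0.1  -0.09  0.03] [-0.03  0.05 -0.08] q [ -49.   11.  121.   37.   32. -163.] mar 15.7 0.0
now [ 0.6103 -0.2378  0.0248] -5.08
```

Biscuit is on the blade, level, 13 mm up. Backing out.

```bash
python3 go.py '[[0.58,-0.236,0.03,-5],[0.545,-0.232,0.04,-5.5],[0.52,-0.225,0.06,-6],[0.51,-0.21,0.11,-6]]'
```

```text
[0.58, -0.236, 0.03, -5] [ 2.43 -0.1  -1.89] [-0.03  0.05 -0.08] q [ -52.    8.  124.   38.   34. -166.] mar 12.4 0.0
[0.545, -0.232, 0.04, -5.5] [ 5.07  0.08 -4.43] [0.21 0.05 0.36] q [ -56.    4.  127.   37.   37. -169.] mar 9.9 0.0
[0.52, -0.225, 0.06, -6] [ 6.38  0.64 -7.39] [0.44 0.05 0.8 ] q [ -59.   -1.  128.   35.   41. -168.] mar 10.9 0.0
[0.51, -0.21, 0.11, -6] [  5.03   2.05 -12.33] [0.44 0.05 0.8 ] q [ -59.   -8.  125.   30.   49. -161.] mar 18.0 0.0
now [ 0.6103 -0.2378  0.0248] -5.08
```

```bash
python3 -m jog '[0.5,0.3,0,-0.2,0,0,0,0.5,0.9,0,-0.7,0,0,0,0.5,1.7,-0.1,-1.3,0,0,0,0.5,2.4,-0.1,-1.9,0,0,0,0.5,3.1,0,-2.5,0,0,0,0.5,3.8,0,-3.1,0.1,0,0.1,0.5,4.4,0,-3.7,0.1,0,0.2,0.5,5.1,0.1,-4.4,0.2,0,0.3]'
python3 bis.py .46 .64 -.33 -.14 .042 .07; python3 go.py '[[0.545,-0.232,0.04,-5.5],[0.52,-0.225,0.06,-6],[0.51,-0.21,0.11,-6]]'
```

```text
time: 8.87
ee_pos: [0.4413, -0.222, 0.1069]
tcp_rot: [[-0.879, 0.096, 0.468], [0.084, 0.995, -0.045], [-0.47, -0.0, -0.883]]
force: [-0.4, -0.3, -2.9]
width: 0.194
grasp_force: 60.0
force [-0.4  -0.28 -2.89] t 8.87 rot z [ 0.468 -0.045 -0.883]
scene 1124 (array([ 556.8, -229.9]), array([118. , 119.8]), 53.2) mean [ 0.5603 -0.232   0.0554] slope x,y deg [-0.12 -0.03] mid [ 0.5575 -0.2303  0.0553] size [0.12  0.119 0.008]
top 353 (array([ 553.9, -233.3]), array([116.4, 100.1]), 3.1) mean [ 0.5576 -0.2308  0.0564] slope x,y deg [0.22 0.2 ] mid [ 0.5541 -0.2318  0.0563] size [0.116 0.101 0.008]
[0.545, -0.232, 0.04, -5.5] [-0.15 -0.05  0.04] [-0.01  0.02  0.01] q [ -56.    4.  127.   37.   37. -169.] mar 9.9 0.0
[0.52, -0.225, 0.06, -6] [ 1.16  0.49 -2.93] [0.23 0.02 0.45] q [ -59.   -1.  128.   35.   41. -168.] mar 10.9 0.0
[0.51, -0.21, 0.11, -6] [-0.18  1.89 -7.88] [0.23 0.02 0.45] q [ -59.   -8.  125.   30.   49. -161.] mar 18.0 0.0
now [ 0.5435 -0.2313  0.0396] -5.5
```

```bash
python3 -m jog '[0.5,0.4,0.15,-1,0.1,0,0.1,0.5,0.8,0.3,-2,0.2,0,0.3,0.5,1.1,0.5,-3,0.2,0,0.4,0.5,0.9,0.8,-4,0.2,0,0.4,0.5,0.6,1.1,-5,0.2,0,0.4,0.5,0.3,1.4,-6,0.2,0,0.4,0.5,0,1.7,-7,0.2,0,0.4,0.5,-0.2,1.9,-7.8,0.2,0,0.4]'
python3 bis.py .44 .62 -.31 -.11 .11 .145; python3 go.py '[[0.51,-0.14,0.12,-6],[0.515,-0.03,0.12,-6],[0.54,0.1,0.12,-7],[0.57,0.2,0.12,-7.8],[0.64,0.2155,0.11,-7.8]]'
```

```text
time: 9.63
ee_pos: [0.4092, -0.1995, 0.1772]
tcp_rot: [[-0.878, 0.103, 0.468], [0.09, 0.995, -0.049], [-0.47, -0.0, -0.883]]
force: [0.2, 0.1, -3.2]
width: 0.193
grasp_force: 60.0
force [ 0.21  0.14 -3.23] t 9.63 rot z [ 0.468 -0.049 -0.883]
scene 1105 (array([ 525.6, -209.2]), array([118.7, 118.4]), 17.4) mean [ 0.5277 -0.2106  0.1256] slope x,y deg [-0.06 -0.08] mid [ 0.5245 -0.2097  0.1255] size [0.122 0.119 0.007]
top 466 (array([ 520.2, -216.2]), array([105. , 118.2]), 69.2) mean [ 0.5041 -0.2102  0.1279] slope x,y deg [ 0.36 -0.56] mid [ 0.5219 -0.2093  0.1279] size [0.118 0.111 0.009]
[0.51, -0.14, 0.12, -6] [ 0.37  7.02 -1.3 ] [-0.05  0.12  0.16] q [ -50.  -14.  128.   26.   48. -149.] mar 20.0 0.0
[0.515, -0.03, 0.12, -6] [ 0.91 18.01 -1.61] [-0.05  0.12  0.16] q [ -28.  -17.  130.   15.   42. -121.] mar 18.1 0.0
[0.54, 0.1, 0.12, -7] [-0.12 31.38 -1.09] [0.42 0.13 1.04] q [  5.  -9. 124.  -9.  37. -72.] mar 23.6 0.0
[0.57, 0.2, 0.12, -7.8] [-1.86 41.78 -0.19] [0.8  0.13 1.75] q [ 22.   1. 116. -21.  40. -47.] mar 27.9 0.0
[0.64, 0.2155, 0.11, -7.8] [-7.4  44.04  3.9 ] [0.8  0.13 1.75] q [ 20.   9. 109. -20.  39. -49.] mar 26.8 0.0
now [ 0.5121 -0.2106  0.1104] -5.88
```

```bash
python3 -m jog '[0.5,0,0.3,0,0,0.1,0.1,0.5,0.1,0.9,-0.3,0,0.1,0.1,0.5,0.2,1.8,-0.6,0,0.1,0.1,0.5,0.2,2.9,-0.9,0,0.1,0.1,0.5,0.3,4.1,-1.1,0,0.1,0.1,0.5,0.3,5.4,-1.2,0,0.1,0.1,0.5,0.4,6.7,-1.3,0,0.1,0.1,0.5,0.4,8,-1.3,0,0.1,0.1]' && python3 -m jog '[0.5,0.05,1.3,0,0,0,0,0.5,0.1,2.6,0,0,0,0,0.5,0.2,3.9,-0.1,0,0,0,0.5,0.3,5.2,-0.1,0,0,0,0.5,0.4,6.5,-0.2,0,0,0,0.5,0.5,7.8,-0.2,0,0,0,0.5,0.5,9,-0.3,0,0,0,0.5,0.5,10,-0.3,0,0,0]'
python3 bis.py .44 .64 -.13 .1 .12 .15; python3 go.py '[[0.515,-0.03,0.12,-6],[0.54,0.1,0.12,-7],[0.57,0.2,0.12,-7.8],[0.64,0.2155,0.11,-7.8]]'
```

```text
time: 10.4
ee_pos: [0.4072, -0.1172, 0.1853]
tcp_rot: [[-0.879, 0.104, 0.465], [0.093, 0.995, -0.047], [-0.467, 0.002, -0.884]]
force: [-0.1, 0.8, -2.9]
width: 0.191
grasp_force: 60.0
time: 11.07
ee_pos: [0.4113, -0.0169, 0.1855]
tcp_rot: [[-0.88, 0.103, 0.465], [0.093, 0.995, -0.046], [-0.467, 0.003, -0.884]]
force: [-0.2, -0.1, -2.3]
width: 0.186
grasp_force: 60.0
force [-0.25 -0.13 -2.26] t 11.07 rot z [ 0.465 -0.046 -0.884]
scene 704 (array([528.3, -11.3]), array([ 87.9, 118. ]), 89.5) mean [ 0.5301 -0.0165  0.1339] slope x,y deg [-0.29  0.08] mid [ 0.5282 -0.0114  0.1334] size [0.118 0.088 0.007]
top 1152 (array([523.6, -24.1]), array([117. , 118.6]), 46.0) mean [ 0.5232 -0.0239  0.1346] slope x,y deg [-0.29  0.18] mid [ 0.5116 -0.0237  0.1346] size [0.14  0.118 0.008]
[0.515, -0.03, 0.12, -6] [-0.21 -0.27 -0.09] [ 0.23 -0.19  0.11] q [ -28.  -17.  130.   15.   42. -121.] mar 18.1 0.0
[0.54, 0.1, 0.12, -7] [-1.24 13.1   0.49] [ 0.7  -0.19  1.  ] q [  5.  -9. 124.  -9.  37. -72.] mar 23.6 0.0
[0.57, 0.2, 0.12, -7.8] [-2.98 23.5   1.43] [ 1.07 -0.19  1.7 ] q [ 22.   1. 116. -21.  40. -47.] mar 27.9 0.0
[0.64, 0.2155, 0.11, -7.8] [-8.53 25.74  5.5 ] [ 1.07 -0.19  1.7 ] q [ 20.   9. 109. -20.  39. -49.] mar 26.8 0.0
now [ 0.5139 -0.0269  0.1182] -5.79
```

```bash
python3 -m jog '[0.5,0,0.4,0,0,-0.2,0,0.5,-0.1,1.2,0,0.1,-0.2,0.1,0.5,-0.2,2.3,0.1,0.2,-0.2,0.2,0.5,-0.4,3.6,0.1,0.3,-0.2,0.4,0.5,-0.5,4.9,0.2,0.4,-0.2,0.5,0.5,-0.6,6.2,0.2,0.4,-0.2,0.6,0.5,-0.7,7.5,0.3,0.5,-0.2,0.7,0.5,-0.8,8.8,0.3,0.5,-0.2,0.7]' && python3 -m jog '[0.5,-0.2,1.3,0.1,0.1,0,0.1,0.5,-0.4,2.6,0.2,0.1,0,0.2,0.5,-0.7,3.9,0.3,0.1,0,0.3,0.5,-0.9,5.2,0.4,0.2,0,0.4,0.5,-1.1,6.5,0.5,0.2,0,0.5,0.5,-1.3,7.8,0.6,0.3,0,0.6,0.5,-1.5,9.1,0.7,0.4,0,0.8,0.5,-1.7,10.3,0.8,0.5,0,0.9]' && python3 -m jog '[0.5,-0.1,1.1,0.1,0,0,0,0.5,-0.2,2,0.2,0,0,0,0.5,-0.3,2.8,0.2,0,0,0,0.5,-0.4,3.5,0.3,0,0,0,0.5,-0.4,3.9,0.3,0,0,0,0.5,-0.4,4.1,0.3,0,0,0]'
python3 bis.py .48 .68 .1 .31 .12 .15; python3 go.py '[[0.57,0.2245,0.12,-7.8],[0.64,0.2145,0.115,-7.8]]'
```

```text
time: 11.83
ee_pos: [0.4298, 0.0682, 0.187]
tcp_rot: [[-0.876, 0.12, 0.467], [0.106, 0.993, -0.057], [-0.47, -0.0, -0.882]]
force: [-0.4, 0.0, -2.7]
width: 0.191
grasp_force: 60.0
time: 12.5
ee_pos: [0.4608, 0.1682, 0.1878]
tcp_rot: [[-0.874, 0.138, 0.466], [0.122, 0.99, -0.065], [-0.47, -0.001, -0.883]]
force: [0.1, -0.1, -2.9]
width: 0.193
grasp_force: 60.0
time: 13.0
ee_pos: [0.4715, 0.208, 0.1872]
tcp_rot: [[-0.874, 0.137, 0.466], [0.121, 0.991, -0.065], [-0.471, -0.001, -0.882]]
force: [-0.2, -0.0, -3.2]
width: 0.192
grasp_force: 60.0
force [-0.2  -0.01 -3.2 ] t 13.0 rot z [ 0.466 -0.065 -0.882]
scene 782 (array([587.5, 194.8]), array([117.9, 116.7]), 62.4) mean [0.5895 0.1933 0.136 ] slope x,y deg [-0.38  0.09] mid [0.5883 0.1945 0.1357] size [0.118 0.12  0.008]
top 1142 (array([583.6, 194.8]), array([118.1, 117. ]), 55.5) mean [0.5837 0.1946 0.137 ] slope x,y deg [ 0.03 -0.13] mid [0.5836 0.1947 0.1369] size [0.118 0.119 0.008]
[0.57, 0.2245, 0.12, -7.8] [ 0.67  3.   -0.36] [-0.1   0.08 -0.02] q [ 25.   3. 114. -23.  42. -43.] mar 29.1 0.0
[0.64, 0.2145, 0.115, -7.8] [-5.33  2.97  3.41] [-0.1   0.08 -0.02] q [ 20.   8. 108. -20.  40. -50.] mar 27.4 0.0
now [0.5734 0.1936 0.12  ] -7.87
```

```bash
python3 go.py '[[0.637,0.2134,0.115,-7.8],[0.637,0.2134,0.085,-7.8],[0.637,0.2134,0.064,-7.8]]'
```

```text
[0.637, 0.2134, 0.115, -7.8] [-5.08  2.82  3.28] [-0.1   0.08 -0.02] q [ 20.   8. 109. -20.  40. -49.] mar 27.4 0.0
[0.637, 0.2134, 0.085, -7.8] [-3.67  2.82  5.92] [-0.1   0.08 -0.02] q [ 20.  10. 111. -22.  36. -47.] mar 23.2 0.0
[0.637, 0.2134, 0.064, -7.8] [-2.68  2.83  7.78] [-0.1   0.08 -0.02] q [ 20.  12. 112. -24.  33. -45.] mar 20.3 0.0
now [0.5734 0.1936 0.12  ] -7.87
```

```bash
python3 -m jog '[0.5,-0.3,0.2,0.2,0,0,0,0.5,-1,0.6,0.6,-0.1,0.1,0,0.5,-1.9,1,1.2,-0.1,0.1,0,0.5,-2.8,1.6,1.8,-0.1,0.1,0,0.5,-3.7,2.1,2.4,-0.1,0.1,0,0.5,-4.5,2.5,2.9,-0.1,0.1,0,0.5,-4.9,2.7,3.2,-0.1,0.1,0,0.5,-5.1,2.8,3.3,-0.1,0.1,0]' && python3 -m jog '[0.5,0.2,0,0.4,0,0,0,0.5,0.5,0,1,0,0,0,0.5,0.8,0,1.5,0,0,0,0.5,1.1,0,2,0,0,0,0.5,1.2,0,2.3,0,0,0,0.5,1.2,0,2.3,0,0,0]'
python3 bis.py .56 .74 .13 .3 .095 .13; python3 go.py '[[0.637,0.2134,0.085,-7.8],[0.637,0.2134,0.078,-7.8],[0.637,0.2134,0.064,-7.8]]'
```

```text
time: 13.77
ee_pos: [0.5363, 0.2273, 0.1819]
tcp_rot: [[-0.875, 0.136, 0.465], [0.12, 0.991, -0.064], [-0.469, 0.0, -0.883]]
force: [0.4, -0.6, -3.0]
width: 0.189
grasp_force: 60.0
time: 14.27
ee_pos: [0.5345, 0.2269, 0.1552]
tcp_rot: [[-0.876, 0.136, 0.464], [0.12, 0.991, -0.064], [-0.468, -0.001, -0.884]]
force: [-0.3, 1.0, -4.1]
width: 0.192
grasp_force: 60.0
force [-0.33  0.97 -4.12] t 14.27 rot z [ 0.464 -0.064 -0.884]
scene 858 (array([650.2, 214.3]), array([116.9, 118. ]), 22.3) mean [0.6528 0.2122 0.1038] slope x,y deg [-0.08 -0.05] mid [0.6509 0.2142 0.1037] size [0.12  0.12  0.008]
top 1043 (array([647.7, 214.4]), array([117.3, 116.1]), 0.8) mean [0.6468 0.214  0.1053] slope x,y deg [-0.36  0.13] mid [0.6478 0.2144 0.1053] size [0.117 0.116 0.008]
[0.637, 0.2134, 0.085, -7.8] [0.24 0.01 0.34] [ 0.01  0.01 -0.01] q [ 20.  10. 111. -22.  36. -47.] mar 23.2 0.0
[0.637, 0.2134, 0.078, -7.8] [0.56 0.01 0.96] [ 0.01  0.01 -0.01] q [ 20.  11. 111. -23.  35. -46.] mar 22.2 0.0
[0.637, 0.2134, 0.064, -7.8] [1.22 0.01 2.2 ] [ 0.01  0.01 -0.01] q [ 20.  12. 112. -24.  33. -45.] mar 20.3 0.0
now [0.6374 0.2132 0.0892] -7.8
```

```bash
python3 -m jog '[0.5,0.15,0,0.25,0,0,0,0.5,0.25,0,0.45,0,0,0,0.5,0.35,0,0.62,0,0,0,0.5,0.45,0,0.8,0,0,0,0.5,0.55,0,0.97,0,0,0,0.5,0.65,0,1.15,0,0,0,0.5,0.75,0,1.33,0,0,0,0.5,0.85,0,1.5,0,0,0]' && python3 -m jog '[0.5,0.2,0,0.35,0,0,0,0.5,0.37,0,0.7,0,0,0,0.5,0.37,0,0.7,0,0,0,0.5,0.37,0,0.7,0,0,0]'
python3 bis.py .56 .74 .13 .3 .085 .12; python3 go.py '[[0.6,0.218,0.064,-7.8],[0.5,0.232,0.064,-7.8],[0.46,0.237,0.07,-7.8]]'
```

```text
time: 15.03
ee_pos: [0.5354, 0.2274, 0.1394]
tcp_rot: [[-0.874, 0.136, 0.466], [0.12, 0.991, -0.063], [-0.47, 0.001, -0.882]]
force: [-0.2, 0.1, -1.7]
width: 0.192
grasp_force: 60.0
time: 15.37
ee_pos: [0.5348, 0.2272, 0.1309]
tcp_rot: [[-0.875, 0.136, 0.465], [0.12, 0.991, -0.064], [-0.469, 0.0, -0.883]]
force: [0.1, -1.0, -1.1]
width: 0.191
grasp_force: 60.0
force [ 0.14 -1.01 -1.12] t 15.37 rot z [ 0.465 -0.064 -0.883]
scene 854 (array([650.6, 213.9]), array([118.5, 119.2]), 65.2) mean [0.6535 0.2128 0.0932] slope x,y deg [-0.01  0.35] mid [0.6503 0.2154 0.0932] size [0.121 0.121 0.008]
top 1017 (array([646.4, 214.9]), array([119. , 117.5]), 21.5) mean [0.6467 0.2147 0.094 ] slope x,y deg [-0.04 -0.01] mid [0.6478 0.2147 0.094 ] size [0.119 0.12  0.008]
[0.6, 0.218, 0.064, -7.8] [ 3.32 -0.04 -1.75] [ 0.02  0.03 -0.03] q [ 22.   9. 116. -26.  33. -41.] mar 20.4 0.0
[0.5, 0.232, 0.064, -7.8] [ 1.224e+01 -1.000e-02 -6.490e+00] [ 0.02  0.03 -0.03] q [ 31.   3. 123. -31.  35. -28.] mar 22.9 0.0
[0.46, 0.237, 0.07, -7.8] [15.51 -0.06 -8.92] [ 0.02  0.03 -0.03] q [ 36.  -0. 125. -32.  38. -24.] mar 22.7 0.0
now [0.6372 0.2133 0.0642] -7.81
```

```bash
python3 -m jog '[0.5,0.7,0,-0.4,0,0,0,0.5,2,0,-1.1,0,0,0,0.5,3.5,0,-1.85,0,0,0,0.5,5.2,0,-2.75,0,0,0,0.5,6.9,0,-3.65,0,0,0,0.5,8.7,0,-4.6,0,0,0,0.5,10.5,0,-5.55,0,0,0,0.5,12.2,0,-6.5,0,0,0]' && python3 -m jog '[0.5,1.2,0,-0.8,0,0,0,0.5,2.4,0,-1.6,0,0,0,0.5,3.2,0,-2.4,0,0,0,0.5,3.2,0,-2.4,0,0,0]'
python3 bis.py .56 .74 .13 .3 .085 .12; python3 go.py '[[0.47,0.2,0.09,-5],[0.5,0.06,0.08,2],[0.566,0.0065,0.05,5.1],[0.566,0.0065,0.004,5.1]]'
```

```text
time: 16.13
ee_pos: [0.3966, 0.246, 0.1315]
tcp_rot: [[-0.874, 0.136, 0.466], [0.121, 0.991, -0.063], [-0.47, 0.001, -0.883]]
force: [-0.3, -0.2, -2.2]
width: 0.193
grasp_force: 60.0
time: 16.47
ee_pos: [0.3571, 0.2516, 0.138]
tcp_rot: [[-0.875, 0.135, 0.466], [0.119, 0.991, -0.063], [-0.47, 0.001, -0.883]]
force: [-0.0, -0.3, -1.7]
width: 0.193
grasp_force: 60.0
force [-0.04 -0.28 -1.73] t 16.47 rot z [ 0.466 -0.063 -0.883]
scene 860 (array([651.6, 214.5]), array([119.4, 117.8]), 82.6) mean [0.6536 0.2122 0.0933] slope x,y deg [0.07 0.25] mid [0.6517 0.215  0.0934] size [0.118 0.121 0.008]
top 1015 (array([646.8, 214.6]), array([117.5, 118.6]), 79.2) mean [0.6459 0.2144 0.0939] slope x,y deg [-0.12 -0.03] mid [0.6474 0.2146 0.0939] size [0.117 0.12  0.008]
[0.47, 0.2, 0.09, -5] [-2.13 -4.15 -1.03] [-1.22  0.09 -2.46] q [ 27.  -6. 127. -24.  37. -41.] mar 20.6 0.0
[0.5, 0.06, 0.08, 2] [ -6.07 -18.87   2.19] [-4.51  0.09 -8.63] q [ -16.  -15.  135.   15.   34. -119.] mar 12.9 0.0
[0.566, 0.0065, 0.05, 5.1] [-11.16 -23.83   8.3 ] [ -5.96   0.1  -11.37] q [ -26.   -2.  131.   29.   30. -144.] mar 16.5 0.0
[0.566, 0.0065, 0.004, 5.1] [ -9.   -23.84  12.35] [ -5.96   0.1  -11.37] q [ -26.    4.  135. -139.  -22.   23.] mar -69.3 0.0
now [0.4612 0.2381 0.071 ] -7.74
```

The biscuit sits level and centred, and the blade is clear. Returning the spatula to its original spot.

```bash
python3 -m jog '[0.5,-1,-2,-0.5,-0.6,0,-1.2,0.5,-2.1,-4.2,-1,-1.2,0,-2.5,0.5,-2.9,-7,-0.4,-1.9,0,-3.7,0.5,-3.7,-10,0.3,-2.5,0,-4.9,0.5,-4.5,-13,0.9,-3.2,0,-6.2,0.5,-5.3,-16,1.6,-3.9,0,-7.4,0.5,-6.1,-18.9,2.2,-4.5,0,-8.6,0.5,-7.8,-20.5,4.2,-5,0,-9.5]' && python3 go.py '[[0.566,0.0065,0.05,5.1],[0.566,0.0065,0.02,5.1],[0.566,0.0065,0.001,5.1]]'
```

```text
time: 17.23
ee_pos: [0.3935, 0.0872, 0.1444]
tcp_rot: [[-0.888, -0.027, 0.46], [-0.024, 1.0, 0.013], [-0.46, 0.0, -0.888]]
force: [0.3, 0.6, -3.1]
width: 0.189
grasp_force: 60.0
[0.566, 0.0065, 0.05, 5.1] [-4.74 -9.18  5.51] [-1.62 -0.62 -3.14] q [ -26.   -2.  131.   29.   30. -144.] mar 16.5 0.0
[0.566, 0.0065, 0.02, 5.1] [-3.36 -9.18  8.17] [-1.62 -0.62 -3.14] q [ -26.    1.  134.   36.   24. -151.] mar 11.9 0.0
[0.566, 0.0065, 0.001, 5.1] [-2.48 -9.18  9.86] [-1.62 -0.62 -3.14] q [ -26.    4.  135.   42.   21. -158.] mar 8.6 0.0
now [0.4967 0.09   0.0773] 1.57
```

```bash
python3 -m jog '[0.5,-1,-2,1.1,-0.4,-0.1,-0.8,0.5,-2,-4,2.3,-0.8,-0.3,-1.5,0.5,-3,-6,3.5,-1.2,-0.5,-2.3,0.5,-4,-8,4.7,-1.5,-0.6,-2.9,0.5,-4.7,-9.2,5.5,-1.6,-0.6,-3.1,0.5,-4.7,-9.2,5.5,-1.6,-0.6,-3.1,0.5,-4.1,-9.2,6.8,-1.6,-0.6,-3.1,0.5,-3.4,-9.2,8.1,-1.6,-0.6,-3.1]' && python3 -m jog '[0.5,0,0,0,0,0,0,0.5,0,0,0,0,0,0]' && python3 blade.py .5 .66 -.05 .07 .005 .04;python3 go.py '[[0.566,0.0065,0.006,5.1],[0.566,0.0065,0.001,5.1]]'
```

```text
time: 17.9
ee_pos: [0.4637, -0.0025, 0.0879]
tcp_rot: [[-0.88, -0.087, 0.468], [-0.077, 0.996, 0.04], [-0.469, -0.001, -0.883]]
force: [-0.9, 0.4, -1.4]
width: 0.191
grasp_force: 60.0
time: 18.07
ee_pos: [0.4619, -0.0008, 0.0868]
tcp_rot: [[-0.882, -0.088, 0.464], [-0.077, 0.996, 0.043], [-0.466, 0.002, -0.885]]
force: [0.0, 0.1, -1.1]
width: 0.187
grasp_force: 60.0
tcp [ 0.4619 -0.0008  0.0868] q [ -25.5    1.4  133.8   35.1   24.5 -150.1] t 18.07 w 0.187 gf 60.0
top 508 (array([577.5,   9.4]), array([155.9,  61.8]), 5.3) mean [0.5573 0.0069 0.0223] slope x,y deg [-0.22 -0.95] max [0.656 0.043 0.026] min [ 0.501 -0.025  0.018]
scene 406 (array([558.3,   8. ]), array([114.1,  64.3]), 5.8) mean [0.5696 0.0129 0.0221] slope x,y deg [-0.06  0.  ] max [0.616 0.044 0.026] min [ 0.5   -0.021  0.018]
[0.566, 0.0065, 0.006, 5.1] [ 0.69 -0.15  1.32] [ 0.02 -0.07 -0.04] q [ -26.    3.  135.   40.   22. -156.] mar 9.5 0.0
[0.566, 0.0065, 0.001, 5.1] [ 0.92 -0.15  1.76] [ 0.02 -0.07 -0.04] q [ -26.    4.  135.   42.   21. -158.] mar 8.6 0.0
now [0.5658 0.0079 0.0209] 5.07
```

```bash
python3 -m jog '[0.5,0.3,0,0.5,0,0,0,0.5,0.6,0,1.1,0,0,0,0.5,0.75,0,1.4,0,0,0,0.5,0.85,0,1.6,0,0,0,0.5,0.9,0,1.7,0,0,0,0.5,0.93,0,1.76,0,0,0,0.5,0.93,0,1.76,0,0,0,0.5,0.93,0,1.76,0,0,0]' && python3 blade.py .5 .62 -.05 .07 -.005 .02
```

```text
time: 18.83
ee_pos: [0.463, -0.0012, 0.0678]
tcp_rot: [[-0.88, -0.088, 0.466], [-0.077, 0.996, 0.042], [-0.468, 0.001, -0.884]]
force: [0.1, -0.1, -2.0]
width: 0.195
grasp_force: 60.0
tcp [ 0.463  -0.0012  0.0678] q [ -25.5    4.2  135.2   41.7   21.1 -157.3] t 18.83 w 0.195 gf 60.0
top 527 (array([557.7,   5.2]), array([112.3,  65. ]), 6.2) mean [0.5587 0.0063 0.0031] slope x,y deg [-0.5  -0.26] max [0.616 0.04  0.007] min [ 0.501 -0.028 -0.001]
scene 394 (array([558.8,   8.9]), array([113.3,  67.4]), 6.0) mean [0.5731 0.0135 0.0022] slope x,y deg [-0.   -0.27] max [0.616 0.046 0.006] min [ 0.501 -0.022 -0.002]
```

Still about 1 mm up (the force shows the full tool weight), so I'll lower a little further.

```bash
python3 -m jog '[0.5,0.03,0,0.05,0,0,0,0.5,0.05,0,0.1,0,0,0,0.5,0.05,0,0.1,0,0,0]'
```

```text
time: 19.18
ee_pos: [0.463, -0.0013, 0.0669]
tcp_rot: [[-0.88, -0.088, 0.467], [-0.077, 0.996, 0.042], [-0.469, 0.001, -0.883]]
force: [-6.6, -1.1, 7.4]
width: 0.191
grasp_force: 60.0
```

```bash
python3 -m jog '[5,0,0,0,0,0,0,5,0,0,0,0,0,0,5,0,0,0,0,0,0,5,0,0,0,0,0,0,5,0,0,0,0,0,0,5,0,0,0,0,0,0,5,0,0,0,0,0,0,5,0,0,0,0,0,0]' && python3 -m jog '[5,0,0,-0.8,0,0,0,5,0,0,-2,0,0,0,5,0,0,-4,0,0,0,5,0,0,-6,0,0,0,5,0,0,-8,0,0,0,5,0,0,-10,0,0,0,5,0,0,-12,0,0,0,5,0,0,-12,0,0,0]'
python3 blade.py .5 .62 -.05 .07 -.005 .02; python3 bis.py .56 .74 .13 .3 .085 .12
python3 - <<'E'
from h import *
from plant import optics
c=optics.capture("scene")
cv2.imwrite("pics/f.png",cv2.resize(c["img"][120:340],None,fx=1.5,fy=1.5)[:,:,::-1])
E
```

```text
time: 19.85
ee_pos: [0.4629, -0.0012, 0.0664]
tcp_rot: [[-0.88, -0.088, 0.466], [-0.077, 0.996, 0.042], [-0.468, 0.001, -0.884]]
force: [0.0, -1.0, -1.4]
width: 0.536
grasp_force: 0.0
time: 20.52
ee_pos: [0.4075, -0.0071, 0.1755]
tcp_rot: [[-0.878, -0.088, 0.47], [-0.079, 0.996, 0.039], [-0.472, -0.003, -0.882]]
force: [-0.0, -0.9, 0.6]
width: 0.537
grasp_force: 0.0
tcp [ 0.4075 -0.0071  0.1755] q [ -33.2  -16.5  131.6   24.4   44.7 -142.7] t 20.52 w 0.537 gf 0.0
top 530 (array([557.1,   6.2]), array([113.7,  63.5]), 4.0) mean [0.5592 0.0059 0.0025] slope x,y deg [-0.03  1.  ] max [0.615 0.04  0.007] min [ 0.5   -0.028 -0.002]
scene 405 (array([559.6,   8.2]), array([111.8,  68.5]), 6.5) mean [0.5734 0.0139 0.0015] slope x,y deg [ 0.19 -0.42] max [0.616 0.046 0.005] min [ 0.502 -0.023 -0.002]
force [-0.26 -0.26 -0.87] t 20.62 rot z [ 0.468  0.041 -0.883]
scene 856 (array([652.2, 213.3]), array([117.8, 119.9]), 14.8) mean [0.653  0.2126 0.0933] slope x,y deg [-0.14  0.14] mid [0.6512 0.2149 0.0931] size [0.12  0.121 0.008]
top 1040 (array([647. , 215.3]), array([118.2, 118.4]), 70.8) mean [0.6461 0.2144 0.0941] slope x,y deg [-0.29  0.12] mid [0.6476 0.2146 0.0941] size [0.119 0.119 0.008]
```

View pics/f.png

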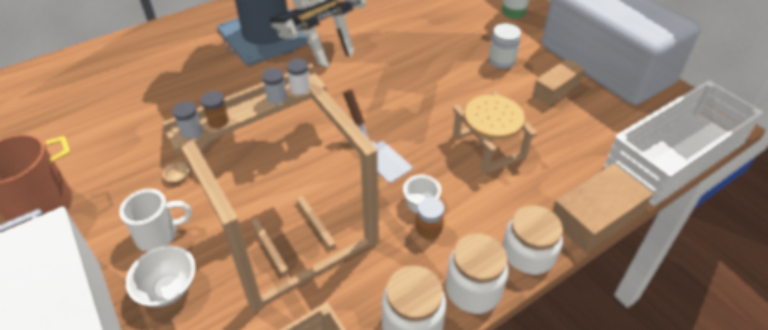

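The biscuit rests on the rack (495,115), the spatula stands free on its blade (385,160), and everything else is undisturbed. Handing in.

```bash
python3 -c "
from plant import order;print(order.sign_off())"
```

```text
the job is handed in; nothing more can be done
None
```

The shortbread is level and centred across both rails of the raised rack, the spatula is back at its original spot standing on its blade, nothing else looked moved in the last picture, and the job is handed in at about 21 s.

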